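# Change over the herb cupboards

## Robot

A 7-joint arm with a two-finger parallel gripper is mounted at the origin on the work surface. World frame = base frame: x ahead of the robot, y to its left, z up, the work surface at z = 0. Lengths are in m, angles in rad, forces in N, time in s.
With the tool pointing down it reaches from about 0.425 to 0.95 m from the base axis. Payload 4.7 kg.
Tool frame: the origin (TCP) lies midway between the tips of the shut fingers; the grasp point (between the pads) lies 19 mm behind it; z points along the fingers, y is the line along which they close (so a half turn about z gives the same grasp; the last joint's range is limited). The gripper opens to 87 mm and grips with 3 to 60 N. Pads are 19 mm wide; open, the fingers measure 117 mm over their backs; the gripper's body (75 mm by 190 mm) begins 51 mm behind the grasp point.
Start: joints at [1.22, 0.469, -0.049, 1.532, 0.024, 1.141, -0.082], TCP at [0.214, -0.64, 0.223] pointing down, gripper open.
Joint ranges: [-2.59, 2.59], [-0.33, 1.99], [-1.39, 1.29], [0.1, 2.45], [-1.04, 4.18], [0.21, 1.99], [-2.66, 2.66]. Speed limits (rad/s): [2.57, 2.57, 3.14, 3.14, 3.14, 3.14, 3.14].

## Interface

Orientations are given as [roll, pitch, yaw] about the fixed x, y, z axes, in that order (R = Rz(yaw) Ry(pitch) Rx(roll)).
In Python, from station import status, viewer, workorder, spotter gives the robot as it stands.
- The arm moves only by the tool drive_tool, never from a script. Its argument "rows" is a list of rows, each a list of 7 numbers: the shift along the tool's x, y, z in mm, then the turn, a rotation vector about the tool's x, y, z in rad, then the opening in per cent of the stroke, from 0 (shut) to 100 (fully open). A call has 1 to 12 rows; each row is the pose to reach, as a shift and turn from the pose commanded when the call began, along the tool's axes at that moment; what a row does not reach only later rows make up. A row lasts 1/8 s, in which the tool goes at most 62.5 mm and 10.7 degrees, less where a joint would pass 70% of its speed; a pose out of reach is approached as far as the arm can. A call with a gripper value outside its range is refused whole. The fingers move at their own pace and stop on an object; the grip force is fixed at half the most. Time passes only in rows, so rows that repeat a pose let the fingers close. It gives the time, the measured TCP pose, the force, the opening and the grip force at its end, in the units of the state.
- status.sense(): the state, without advancing time (a new reading comes with each control period).
- viewer.snapshot(name): name is "scene" or "top" or "wrist"; returns a dict with "color" (480x640x3 uint8, blue, green, red), "z_map" (480x640 float32, m along the optical axis (not along the pixel's ray), 0 where there is no reading), "fx", "fy", "cx", "cy" (pixels), "world_from_camera" (4x4, takes a point from camera to world coordinates). Camera axes: x right, y down, z forward; pixel columns grow to the right and rows downward; lengths in m; the calibration is good to about 2 mm. A picture is of the moment at which its call begins.
- workorder.sign_off(): hands the job in; it is judged then, once.
Trained networks look in the newest picture that a camera, given by its name, has taken for a name from the list of things; names that differ only in an ending like _2 or _b are one class to them, and where a whole thing is asked for, a point or a joint stands for the part that bears it (a point fixed in the world has none). Each returns a list of dicts, best first, with "confidence" (0 to 1); they miss things now and then, are a little off and sometimes report something else, mostly with a low value. They report only what shows in the picture. A call takes as long as a camera call.
- spotter.outline_of(camera, name): "mask" (480x640 bool, what is visible of it) and "rect" ([centre column, centre row, width, height] in pixels, round what is visible of it).
- spotter.tip_of(camera, name): "position" ([column, row] in pixels: a listed point, or the origin of a listed thing).
The state is a dict: "clock": time; "joints": joint angles; "dq": joint speeds; "joint_torque": joint torques, N m; "position": TCP position; "ee_rot": TCP orientation; "ft_force": force on the tool from outside, world axes, zero at the start; "torque": the same for the moment, N m; "grip_width": finger opening in m; "gripper_force": force on a finger pad.
Only numpy, scipy, OpenCV 4.12 (cv2) and the standard library are available. Lean on these libraries where they do the work, as an engineer would, in place of code of your own. Each camera call takes 0.05 s, during which the arm holds its last target. There are 200 camera calls.

## Task

We are done with the herbs in the cream-doored cupboard and need those in the red one. Push the cream door shut until its roller catch snaps it fully home, and pull the red door open through its catch to at least 45 degrees, leaving it standing open; the green door stays shut.

Things in the scene. Friction and masses are not known exactly. Their poses are not given: they have to be found in the camera images.
- cream_cupboard: cream-doored herb cupboard: dark brown wooden carcass 200 mm wide (y), 150 deep (x), 260 high, top panel painted like the door, fixed to the counter. Origin: bottom centre of its front face, on the counter; x points into the cupboard (away from the robot), y left as the robot sees it, z up. The door's vertical hinge line is at x = 0, y = +95 mm. Ajar at the start
- cream_door (a joint): angle of the cream door, rad: 0 shut, growing as it opens towards the robot, at most 1.4. Panel 190 mm wide, 15 thick, from 30 to 255 mm height, its back on the front face when shut. Sprung roller catch over the last 0.13 rad: about 10 N at the handle pushes past it and it snaps home, 10 N pulls it out; beyond that the door swings freely and stays put
- cream_handle (a point): middle of the cream door's brass bow handle: level 12 mm round bar 100 mm long across the door (handle's y), 235 mm up, legs at both ends. Shut, it is at x = -65, y = -30 mm of the cupboard; it turns with the door, 125 mm along it from the hinge. Axes as the cupboard's when shut. Gap between bar and door: 44 mm deep, 88 mm long, open from above
- red_cupboard: red-doored herb cupboard: dark brown wooden carcass 200 mm wide (y), 150 deep (x), 260 high, top panel painted like the door, fixed to the counter. Origin: bottom centre of its front face, on the counter; x points into the cupboard (away from the robot), y left as the robot sees it, z up. The door's vertical hinge line is at x = 0, y = +95 mm. Shut at the start
- red_door (a joint): angle of the red door, rad: 0 shut, growing as it opens towards the robot, at most 1.4. Panel 190 mm wide, 15 thick, from 30 to 255 mm height, its back on the front face when shut. Sprung roller catch over the last 0.13 rad: about 10 N at the handle pushes past it and it snaps home, 10 N pulls it out; beyond that the door swings freely and stays put
- red_handle (a point): middle of the red door's brass bow handle: level 12 mm round bar 100 mm long across the door (handle's y), 235 mm up, legs at both ends. Shut, it is at x = -65, y = -30 mm of the cupboard; it turns with the door, 125 mm along it from the hinge. Axes as the cupboard's when shut. Gap between bar and door: 44 mm deep, 88 mm long, open from above
- green_door (a joint): angle of the green door, rad, 0 = shut: on a third cupboard of the same make in the same row, a bystander, shut at the start; it must stay shut

How it is judged:
At the end, for the whole second after the job is handed in: The cream door is home in its catch (under 0.025 rad), the red door stands still, open by more than 0.70 rad (40 degrees), and the green door is shut (under 0.025 rad) (value of joint each of cream_door, green_door below 0.025 rad and value of joint red_door above 0.7 rad and velocity of joint red_door between -0.1 and 0.1 rad/s); the robot touches nothing.
It fails at once if the green door is pulled out of its catch (value of joint green_door above 0.12 rad).
It also fails if it takes over 45 s, if anything falls off the work surface, if the arm or the gripper's body presses on something with over 40 N, if the wrist force passes 120 N, or if a joint passes its speed limit or range.

## Working session

There is one attempt and no reset: what is moved stays moved. The work goes in short steps, Python scripts to look and compute and a tool call to move; the robot and the scene stay as the last step left them, time stands still between calls to the robot, and variables do not carry over. Pictures are saved under pics/ and viewed, at most 10 in all, crops included, and the job is handed in when it is done.

Besides the shell and the picture viewer there is one more tool, called after ">>>" by a JSON object that holds its "op" and its "data". drive_tool: Moves the arm, as the interface text tells. Its arguments: {"type":"object","properties":{"rows":{"type":"array"}},"required":["rows"]}

```bash
mkdir -p pics; cat > h.py <<'E'
from station import status, viewer, workorder, spotter
import numpy as np, cv2
from scipy.spatial.transform import Rotation as R
np.set_printoptions(precision=4,suppress=True)
def pts(s):
    z=s["z_map"]; v,u=np.mgrid[:480,:640]
    p=np.stack([(u-s["cx"])/s["fx"]*z,(v-s["cy"])/s["fy"]*z,z],-1)
    T=s["world_from_camera"]; return p@T[:3,:3].T+T[:3,3]
def st():
    s=status.sense(); print(s["clock"],s["position"],s["ee_rot"],"F",s["ft_force"],"q",s["joints"],s["grip_width"])
    return s
E
python3 - <<'E'
from h import *
s0=st()
for c in("scene","top"):
    s=viewer.snapshot(c); P=pts(s); print(c,s["world_from_camera"]); cv2.imwrite(f"pics/{c}0.png",s["color"])
    np.savez(f"{c}0.npz",P=P,color=s["color"])
    for n in("cream_handle","red_handle","cream_cupboard","red_cupboard"):
        t=spotter.tip_of(c,n)
        for d in t[:2]:
            u,v=np.round(d["position"]).astype(int); 
            print(n,d["confidence"],d["position"],P[np.clip(v,0,479),np.clip(u,0,639)])
    for n in("cream_door","red_door","cream_handle","red_handle"):
        for d in spotter.outline_of(c,n)[:2]:
            m=d["mask"]; q=P[m]; print(n,"outline",d["confidence"],d["rect"],np.median(q,0),np.percentile(q,[2,98],axis=0).ravel())
E
```

```text
0.0 [ 0.2133 -0.6398  0.2215] [-3.1396  0.0001  0.3218] F [ 0.8076  0.9509 -0.5795] q [ 1.2201  0.4694 -0.0486  1.5337  0.0242  1.141  -0.0823] 0.08695667328883605
scene [[ 0.4896 -0.8267  0.2772  0.3233]
 [-0.8719 -0.4657  0.1513 -0.105 ]
 [ 0.004  -0.3158 -0.9488  1.0969]
 [ 0.      0.      0.      1.    ]]
cream_handle 0.85 [152.2, 181.8] [0.5256 0.3542 0.2385]
red_handle 0.65 [332.8, 272.7] [ 0.5366 -0.0165  0.2413]
red_handle 0.59 [338.5, 275.1] [ 0.5381 -0.0255  0.2395]
cream_cupboard 0.93 [245.0, 192.9] [0.6638 0.2776 0.0021]
cream_cupboard 0.37 [336.8, 274.9] [ 0.5376 -0.0238  0.2383]
red_cupboard 0.84 [332.2, 272.2] [ 0.5376 -0.014   0.2398]
cream_door outline 0.6 [179.8, 180.8, 60.7, 129.6] [0.5658 0.3187 0.2132] [0.4924 0.2682 0.0407 0.6619 0.3748 0.2548]
red_door outline 0.68 [338.2, 253.2, 107.9, 79.9] [ 0.585  -0.0012  0.2275] [ 0.5342 -0.0865  0.0613  0.6021  0.0968  0.2554]
red_door outline 0.5 [352.4, 215.5, 137.0, 148.4] [0.636  0.0055 0.258 ] [ 0.5382 -0.0881  0.0831  0.7466  0.1061  0.2621]
cream_handle outline 0.74 [180.9, 180.9, 62.1, 129.3] [0.5662 0.3201 0.214
[... 579 characters left out ...]
251.4, 80.1, 94.9] [0.5753 0.3273 0.2301] [0.4949 0.2705 0.048  0.6626 0.378  0.2569]
red_door outline 0.88 [328.2, 260.6, 105.0, 37.6] [ 0.586  -0.0028  0.2412] [ 0.5339 -0.0809  0.0752  0.605   0.0982  0.2571]
red_door outline 0.6 [172.9, 250.8, 85.1, 97.0] [0.5735 0.3281 0.2286] [0.493  0.2707 0.0296 0.6638 0.3818 0.2568]
cream_handle outline 0.62 [171.4, 250.5, 76.8, 93.7] [0.5752 0.3276 0.2301] [0.495  0.2706 0.0452 0.6644 0.3788 0.2569]
cream_handle outline 0.5 [328.2, 259.0, 105.3, 43.8] [ 0.5857 -0.0042  0.2408] [ 0.5341 -0.0943 -0.0015  0.6063  0.0986  0.2573]
red_handle outline 0.97 [329.0, 259.1, 105.7, 41.0] [0.587  0.0017 0.2424] [ 0.5358 -0.0805  0.0902  0.6044  0.0966  0.2571]
```

View pics/scene0.png

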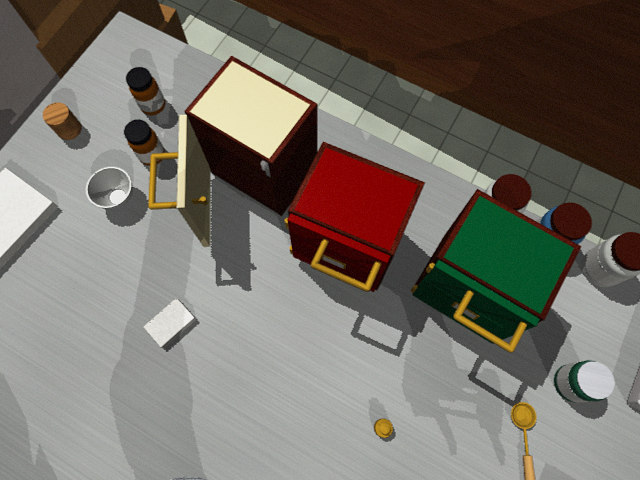

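View pics/top0.png

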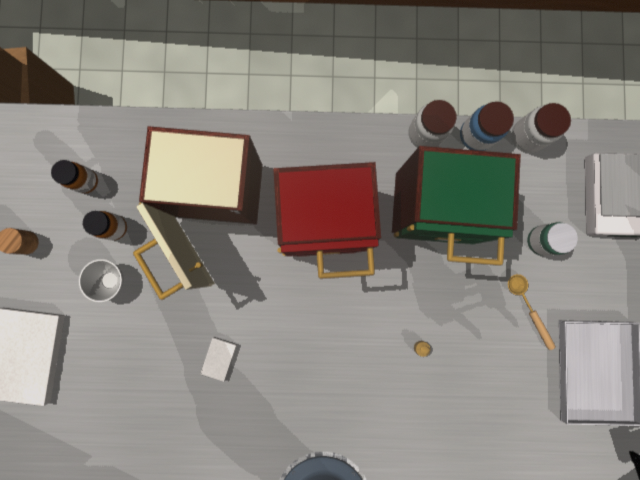

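```bash
python3 - <<'E'
from h import *
for c in("scene","top"):
    d=np.load(c+"0.npz");P=d["P"]
    m=(P[...,2]>.256)&(P[...,2]<.27)&(P[...,0]>.5)   # carcass tops at .26
    n,l,sts,_=cv2.connectedComponentsWithStats(m.astype(np.uint8))
    for i in range(1,n):
        if sts[i,4]>500:
            q=P[l==i]; r=cv2.minAreaRect((q[:,:2]*1000).astype(np.float32)); print(c,"top",sts[i],r,np.median(d["color"][l==i],0),np.median(q[:,2])); print(cv2.boxPoints(r))
    # handle bars: z .225-.245, connected
    m=(P[...,2]>.232)&(P[...,2]<.247)
    n,l,sts,_=cv2.connectedComponentsWithStats(m.astype(np.uint8))
    for i in range(1,n):
        if 60<sts[i,4]<3000:
            q=P[l==i]; r=cv2.minAreaRect((q[:,:2]*1000).astype(np.float32)); print(c,"bar",sts[i],r,np.percentile(q[:,2],[50,95]))
E
```

```text
scene top [ 185   56  133  108 7114] ((738.6016235351562, 271.1351013183594), (201.7285614013672, 151.8474578857422), 86.3459243774414) [183. 227. 234.] 0.25884324655062885
[[656.4039 175.3147]
 [807.9426 165.6371]
 [820.7993 366.9555]
 [669.2606 376.6331]]
scene top [ 289  142  136  114 8639] ((675.2601318359375, 12.586418151855469), (153.5401153564453, 200.28846740722656), 4.905805587768555) [  2.   2. 136.] 0.2591238741737668
[[590.2072 105.7986]
 [607.3354 -93.7562]
 [760.3131 -80.6257]
 [743.1848 118.929 ]]
scene top [ 437  189  145  131 9719] ((711.7114868164062, -262.1186218261719), (200.42715454101562, 156.06796264648438), 86.64069366455078) [41. 84.  7.] 0.25939142652110736
[[ 627.9393 -357.5874]
 [ 783.7391 -366.7326]
 [ 795.4836 -166.6498]
 [ 639.6838 -157.5046]]
scene bar [269 108  49  62 216] ((731.5655517578125, 171.81211853027344), (9.820391654968262, 150.40480041503906), 83.13192749023438) [0.2399 0.246 ]
scene bar [178 116  16  97 241] ((589.692138671875, 319.413818359375), (191.8712921142578, 14.368566513061523), 28.89535903930664) [0.2391 0.246 ]
scene bar [149 152
[... 1248 characters left out ...]
719.8638916015625, -160.6715850830078), (1.7900851964950562, 149.1918487548828), 86.9236831665039) [0.2397 0.2465]
top bar [143 203  52  87 173] ((589.543701171875, 321.4471130371094), (191.346923828125, 12.230790138244629), 29.71430015563965) [0.2393 0.2461]
top bar [447 233  59  33 635] ((595.0006103515625, -282.53411865234375), (114.3402328491211, 56.45811462402344), 86.8753662109375) [0.2388 0.2424]
top bar [133 239  51  61 611] ((540.2334594726562, 341.71392822265625), (111.90087127685547, 53.13839340209961), 33.47655487060547) [0.2395 0.2426]
top bar [317 247  58  32 617] ((561.8629150390625, -26.28433609008789), (56.09725570678711, 111.99347686767578), 4.9935302734375) [0.2393 0.2424]
```

The pictures show cream's door about 56° open (tip near 205,285 in the top view), with a cup left of its bow (100,280). Red and green are shut, and red's bow is at about (345,272). The bar heights (about 0.240 top in both views) agree with the text. Next: a row planner in door coordinates.

```bash
cat >> h.py <<'E'
CUP={"cream":(np.array([.6636,.2768]),np.radians(-3.6)),"red":(np.array([.6005,.0068]),np.radians(4.95))}
def door(c,a,x,y=-125):
    """world x,y,yaw of tool at door coords (x,y mm from hinge) for opening a; tool y along door normal"""
    o,w=CUP[c]; r=lambda t:np.array([[np.cos(t),-np.sin(t)],[np.sin(t),np.cos(t)]])
    p=o+r(w)@np.array([0,.095])+r(w-a)@np.array([x,y])/1000
    return [*p,w-a+np.pi/2]
def rows(cur,wps,g):
    """cur=(pos,rpy); wps list of x,y,z,yaw"""
    p0=np.array(cur[0]);R0=R.from_euler("xyz",cur[1])
    for x,y,z,yw in wps:
        d=R0.inv().apply(np.array([x,y,z])-p0)*1000
        rv=(R0.inv()*R.from_euler("xyz",[np.pi,0,yw])).as_rotvec()
        print([int(round(v)) for v in d]+[round(float(v),2) for v in rv]+[g],"  # ",np.round([x,y,z,yw],3))
E
python3 - <<'E'
from h import *
s=status.sense()
d=np.load("top0.npz");P=d["P"]; m=(P[...,0]>.4)&(P[...,0]<.75)&(P[...,1]>.385)&(P[...,1]<.6)&(P[...,2]>.02)
print("objects left of cream, max z",np.percentile(P[m][:,2],[50,99.5]))
for a in(0,.98): print(a,"cream bar",door("cream",a,-65),"red bar",door("red",a,-65))
pre=door("cream",1.0,-110); print(pre)
rows((s["position"],s["ee_rot"]),[(.213,-.64,.28,.32),(.25,-.6,.34,.32),(.29,-.55,.34,.4),(.335,-.505,.34,.5),(.38,-.46,.34,.6),(.42,-.41,.34,.7),(.45,-.355,.34,.8),(.475,-.30,.34,.8),(.495,-.24,.34,.8),(.505,-.18,.34,.8),(.505,-.12,.34,.8),(.505,-.06,.34,.8)],0)
E
```

```text
objects left of cream, max z [0.0604 0.2375]
0 cream bar [np.float64(0.5968445470662829), np.float64(0.2509405819165572), np.float64(1.5079644737231006)] red bar [np.float64(0.5383310165018965), np.float64(-0.02869672507165326), np.float64(1.6571901247686158)]
0.98 cream bar [np.float64(0.5288403689004308), np.float64(0.36478976568775623), np.float64(0.5279644737231006)] red bar [np.float64(0.4541563676070274), np.float64(0.07377684896969014), np.float64(0.6771901247686158)]
[np.float64(0.5068440781277298), np.float64(0.40692357502040694), np.float64(0.5079644737231006)]
[0, 0, -57, 0.0, -0.0, 0.0, 0]   #  [ 0.213 -0.64   0.28   0.32 ]
[47, -27, -117, 0.0, -0.0, 0.0, 0]   #  [ 0.25 -0.6   0.34  0.32]
[101, -62, -117, 0.0, -0.0, -0.08, 0]   #  [ 0.29 -0.55  0.34  0.4 ]
[158, -90, -117, 0.0, -0.0, -0.18, 0]   #  [ 0.335 -0.505  0.34   0.5  ]
[215, -118, -117, 0.0, -0.0, -0.28, 0]   #  [ 0.38 -0.46  0.34  0.6 ]
[269, -153, -117, 0.0, -0.0, -0.38, 0]   #  [ 0.42 -0.41  0.34  0.7 ]
[315, -196, -117, 0.0, -0.0, -0.48, 0]   #  [ 0.45  -0.355  0.34   0.8  ]
[356, -240, -117, 0.0, -0.0, -0.48, 0]   #  [ 0.475 -0.3    0.34   0.8  ]
[394, -291, -117, 0.0, -0.0, -0.48, 0]   #  [ 0.495 -0.24   0.34   0.8  ]
[422, -345, -117, 0.0, -0.0, -0.48, 0]   #  [ 0.505 -0.18   0.34   0.8  ]
[441, -401, -117, 0.0, -0.0, -0.48, 0]   #  [ 0.505 -0.12   0.34   0.8  ]
[460, -458, -117, 0.0, -0.0, -0.48, 0]   #  [ 0.505 -0.06   0.34   0.8  ]
```

>>> {"op": "drive_tool", "data": {"rows": [[0, 0, -57, 0, 0, 0, 0], [47, -27, -117, 0, 0, 0, 0], [101, -62, -117, 0, 0, -0.08, 0], [158, -90, -117, 0, 0, -0.18, 0], [215, -118, -117, 0, 0, -0.28, 0], [269, -153, -117, 0, 0, -0.38, 0], [315, -196, -117, 0, 0, -0.48, 0], [356, -240, -117, 0, 0, -0.48, 0], [394, -291, -117, 0, 0, -0.48, 0], [422, -345, -117, 0, 0, -0.48, 0], [441, -401, -117, 0, 0, -0.48, 0], [460, -458, -117, 0, 0, -0.48, 0]]}}

```text
clock: 2.4
position: [0.505, -0.0678, 0.3398]
ee_rot: [3.141, -0.0, 0.802]
ft_force: [0.3, 1.5, 0.9]
grip_width: 0.0005
gripper_force: 0.0
```

```bash
python3 - <<'E'
from h import *
s=st()
a=door("cream",.97,-115)
p0=s["position"][:2]; q0=[.505,-.06]
W=[(.505,y,.34,.8) for y in(0,.06,.12,.18,.24,.30,.36)]+[(a[0],a[1],.34,a[2])]*2+[(a[0],a[1],.28,a[2])]+[(a[0],a[1],.222,a[2])]*2
rows((s["position"],s["ee_rot"]),W,0)
E
```

```text
2.4 [ 0.505  -0.0678  0.3398] [ 3.1409 -0.0004  0.8019] F [0.2574 1.5077 0.9079] q [ 0.4786  0.1406 -0.4796  1.7308  0.0676  1.2858 -0.7849] 0.0005259303666197783
[49, -47, 0, 0.0, -0.0, 0.0, 0]   #  [0.505 0.    0.34  0.8  ]
[92, -89, 0, 0.0, -0.0, 0.0, 0]   #  [0.505 0.06  0.34  0.8  ]
[135, -131, 0, 0.0, -0.0, 0.0, 0]   #  [0.505 0.12  0.34  0.8  ]
[178, -172, 0, 0.0, -0.0, 0.0, 0]   #  [0.505 0.18  0.34  0.8  ]
[221, -214, 0, 0.0, -0.0, 0.0, 0]   #  [0.505 0.24  0.34  0.8  ]
[264, -256, 0, 0.0, -0.0, 0.0, 0]   #  [0.505 0.3   0.34  0.8  ]
[308, -297, 0, 0.0, -0.0, 0.0, 0]   #  [0.505 0.36  0.34  0.8  ]
[340, -331, 0, 0.0, -0.0, 0.26, 0]   #  [0.503 0.406 0.34  0.538]
[340, -331, 0, 0.0, -0.0, 0.26, 0]   #  [0.503 0.406 0.34  0.538]
[340, -331, 60, 0.0, -0.0, 0.26, 0]   #  [0.503 0.406 0.28  0.538]
[340, -331, 118, 0.0, -0.0, 0.26, 0]   #  [0.503 0.406 0.222 0.538]
[340, -331, 118, 0.0, -0.0, 0.26, 0]   #  [0.503 0.406 0.222 0.538]
```

>>> {"op": "drive_tool", "data": {"rows": [[43, -41, 0, 0, 0, 0, 0], [86, -83, 0, 0, 0, 0, 0], [130, -125, 0, 0, 0, 0, 0], [173, -167, 0, 0, 0, 0, 0], [216, -209, 0, 0, 0, 0, 0], [259, -250, 0, 0, 0, 0, 0], [302, -292, 0, 0, 0, 0, 0], [335, -326, 0, 0, 0, 0.26, 0], [335, -326, 0, 0, 0, 0.26, 0], [335, -326, 60, 0, 0, 0.26, 0], [335, -326, 118, 0, 0, 0.26, 0], [335, -326, 118, 0, 0, 0.26, 0]]}}

```text
clock: 3.9
position: [0.5019, 0.3947, 0.217]
ee_rot: [3.139, 0.01, 0.542]
ft_force: [-0.2, -1.0, 0.7]
grip_width: 0.0002
gripper_force: 0.0
```

```bash
python3 - <<'E'
from h import *
s=st(); v=viewer.snapshot("top"); cv2.imwrite("pics/top1.png",v["color"])
W=[]
for a in np.linspace(.97,.15,10):
    d=door("cream",a,-90); W.append((d[0],d[1],.222,d[2]))
W+=[W[-1]]
rows((s["position"],s["ee_rot"]),W,0)
E
```

```text
3.9 [0.5019 0.3947 0.217 ] [3.1395 0.0099 0.5418] F [-0.1653 -0.9725  0.6873] q [-0.2916  0.4931 -0.6284  1.5979  0.3069  1.1618 -2.0183] 0.00019077973772349446
[7, 16, -5, 0.0, 0.01, 0.0, 0]   #  [0.516 0.385 0.222 0.538]
[-1, 27, -5, 0.0, 0.01, -0.09, 0]   #  [0.516 0.371 0.222 0.629]
[-7, 40, -5, 0.0, 0.01, -0.18, 0]   #  [0.516 0.357 0.222 0.72 ]
[-13, 53, -5, 0.0, 0.01, -0.27, 0]   #  [0.518 0.343 0.222 0.811]
[-17, 66, -5, 0.0, 0.01, -0.36, 0]   #  [0.521 0.329 0.222 0.902]
[-20, 80, -5, -0.0, 0.01, -0.45, 0]   #  [0.526 0.316 0.222 0.994]
[-22, 94, -5, -0.0, 0.01, -0.54, 0]   #  [0.532 0.303 0.222 1.085]
[-22, 108, -5, -0.0, 0.01, -0.63, 0]   #  [0.538 0.291 0.222 1.176]
[-22, 122, -5, -0.0, 0.01, -0.73, 0]   #  [0.546 0.279 0.222 1.267]
[-20, 136, -5, -0.0, 0.01, -0.82, 0]   #  [0.555 0.268 0.222 1.358]
[-20, 136, -5, -0.0, 0.01, -0.82, 0]   #  [0.555 0.268 0.222 1.358]
```

View pics/top1.png

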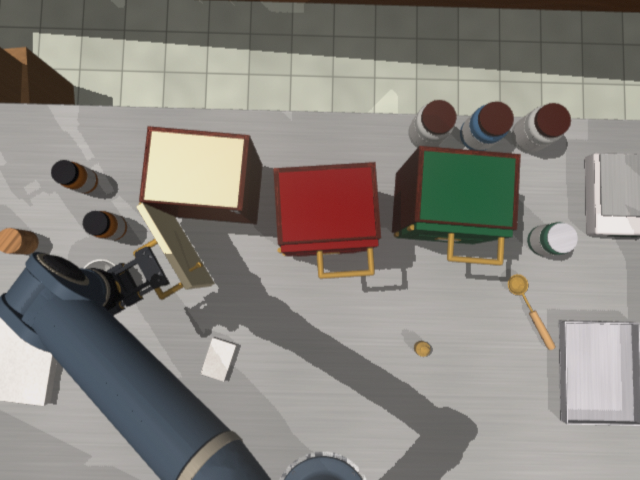

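The fingers are outside the cream bow near its middle (150,265) and clear of the cup and panel. I'll push along the arc.

>>> {"op": "drive_tool", "data": {"rows": [[7, 16, 0, 0, 0, 0, 0], [-1, 27, 0, 0, 0, -0.09, 0], [-7, 40, 0, 0, 0, -0.18, 0], [-13, 53, 0, 0, 0, -0.27, 0], [-17, 66, 0, 0, 0, -0.36, 0], [-20, 80, 0, 0, 0, -0.45, 0], [-22, 94, 0, 0, 0, -0.54, 0], [-22, 108, 0, 0, 0, -0.63, 0], [-22, 122, 0, 0, 0, -0.73, 0], [-20, 136, 0, 0, 0, -0.82, 0], [-20, 136, 0, 0, 0, -0.82, 0]]}}

```text
clock: 5.32
position: [0.5597, 0.2691, 0.224]
ee_rot: [3.137, -0.002, 1.356]
ft_force: [0.5, -0.3, -0.1]
grip_width: 0.0006
gripper_force: 0.0
```

```bash
cat >> h.py <<'E'
def doorangle(c):
    """door angle from panel points in the scene/top cameras"""
    o,w=CUP[c]; h=o+np.array([-np.sin(w),np.cos(w)])*.095
    for cam in("scene","top"):
        s=viewer.snapshot(cam); P=pts(s)
        for d in spotter.outline_of(cam,c+"_door")[:1]:
            q=P[d["mask"]]; q=q[(q[:,2]>.245)&(q[:,2]<.2585)]
            q=q[np.hypot(*(q[:,:2]-h).T)<.2]
            if len(q)<15: print(cam,"few");continue
            vx,vy,_,_=cv2.fitLine((q[:,:2]*1000).astype(np.float32),cv2.DIST_HUBER,0,.01,.01).ravel()
            t=np.arctan2(vy,vx); a=(w-np.pi/2-t)%np.pi; print(cam,c,"angle",a if a<2.5 else a-np.pi,len(q),d["confidence"],"far",np.hypot(*(q[:,:2]-h).T).max())
    return s
E
python3 - <<'E'
from h import *
s=st(); v=doorangle("cream"); cv2.imwrite("pics/top2.png",v["color"])
W=[]
for x in(-90,-86,-82,-78,-74):
    d=door("cream",0,x); W.append((d[0],d[1],.22,d[2]))
rows((s["position"],s["ee_rot"]),W,0)
E
```

```text
5.325 [0.5597 0.2691 0.224 ] [ 3.1375 -0.0021  1.3562] F [ 0.5073 -0.2568 -0.0597] q [ 0.0527  0.4957 -0.8031  1.6374  0.3832  1.1683 -1.056 ] 0.0006354246863598602
scene cream angle 0.16872976398341555 449 0.95 far 0.1919879037027802
top cream angle 0.15732668018214602 379 0.84 far 0.18984376881364917
[-14, 15, 4, 0.0, -0.0, -0.15, 0]   #  [0.572 0.253 0.22  1.508]
[-13, 19, 4, 0.0, -0.0, -0.15, 0]   #  [0.576 0.252 0.22  1.508]
[-12, 23, 4, 0.0, -0.0, -0.15, 0]   #  [0.58  0.252 0.22  1.508]
[-12, 27, 4, 0.0, -0.0, -0.15, 0]   #  [0.584 0.252 0.22  1.508]
[-11, 31, 4, 0.0, -0.0, -0.15, 0]   #  [0.588 0.252 0.22  1.508]
```

View pics/top2.png

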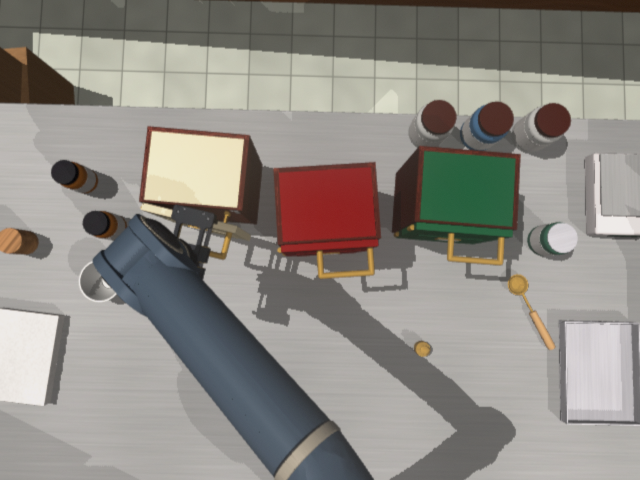

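The cream door has followed to about 0.16 rad (handle at 228,240). Next I'll push it through the catch.

>>> {"op": "drive_tool", "data": {"rows": [[-16, 8, 4, 0, 0, -0.08, 0], [-14, 15, 4, 0, 0, -0.15, 0], [-13, 19, 4, 0, 0, -0.15, 0], [-12, 23, 4, 0, 0, -0.15, 0], [-12, 26, 4, 0, 0, -0.15, 0], [-12, 28, 4, 0, 0, -0.15, 0]]}}

```text
clock: 6.28
position: [0.582, 0.2538, 0.218]
ee_rot: [3.14, -0.001, 1.512]
ft_force: [-0.3, -1.0, 0.4]
grip_width: 0.0007
gripper_force: 0.0
```

```bash
python3 - <<'E'
from h import *
s=st(); v=doorangle("cream")
E
```

```text
6.275 [0.582  0.2538 0.218 ] [ 3.1403 -0.0008  1.5121] F [-0.2555 -0.9921  0.3595] q [ 0.0914  0.5345 -0.8249  1.6076  0.4164  1.1827 -0.8825] 0.0007387473994858191
top cream angle -0.042963761330915506 254 0.93 far 0.1896740357668817
```

>>> {"op": "drive_tool", "data": {"rows": [[0, 2, 0, 0, 0, 0, 0], [0, 4, 0, 0, 0, 0, 0], [0, 5, 0, 0, 0, 0, 0], [0, 5, 0, 0, 0, 0, 0]]}}

```text
clock: 6.98
position: [0.583, 0.2532, 0.2177]
ee_rot: [-3.135, 0.002, 1.513]
ft_force: [-10.5, -2.2, 5.5]
grip_width: 0.0004
gripper_force: 4.6
```

>>> {"op": "drive_tool", "data": {"rows": [[0, 3, 0, 0, 0, 0, 0], [0, 6, 0, 0, 0, 0, 0], [0, 6, 0, 0, 0, 0, 0]]}}

```text
clock: 7.35
position: [0.5831, 0.2532, 0.2177]
ee_rot: [-3.124, 0.007, 1.516]
ft_force: [-23.3, -5.5, 13.2]
grip_width: 0.0002
gripper_force: 11.5
```

```bash
python3 - <<'E'
from h import *
s=st(); W=[]
for x,z in((-115,.222),(-115,.28),(-115,.34)):
    d=door("cream",0,x); W.append((d[0],d[1],z,d[2]))
d=door("red",0,-65); rp=[(.45,.04,.34,d[2])]
W+=[(.525,.21,.34,1.55),(.52,.16,.34,1.6),(.525,.10,.34,1.65),(.53,.04,.34,d[2]),(d[0],d[1],.34,d[2]),(d[0],d[1],.34,d[2])]
rows((s["position"],s["ee_rot"]),W,46)
E
```

```text
7.35 [0.5831 0.2532 0.2177] [-3.1238  0.007   1.5159] F [-23.3322  -5.5344  13.2296] q [ 0.0872  0.5472 -0.8238  1.5902  0.4136  1.2086 -0.8744] 0.0002483283918504726
[-1, -36, -4, -0.02, 0.01, 0.01, 46]   #  [0.547 0.254 0.222 1.508]
[-2, -37, -62, -0.02, 0.01, 0.01, 46]   #  [0.547 0.254 0.28  1.508]
[-2, -38, -122, -0.02, 0.01, 0.01, 46]   #  [0.547 0.254 0.34  1.508]
[-47, -58, -121, -0.02, 0.01, -0.03, 46]   #  [0.525 0.21  0.34  1.55 ]
[-97, -60, -121, -0.02, 0.01, -0.08, 46]   #  [0.52 0.16 0.34 1.6 ]
[-157, -52, -120, -0.02, 0.01, -0.13, 46]   #  [0.525 0.1   0.34  1.65 ]
[-217, -43, -120, -0.02, 0.01, -0.14, 46]   #  [0.53  0.04  0.34  1.657]
[-285, -31, -120, -0.02, 0.01, -0.14, 46]   #  [ 0.538 -0.029  0.34   1.657]
[-285, -31, -120, -0.02, 0.01, -0.14, 46]   #  [ 0.538 -0.029  0.34   1.657]
```

The door is rigid at 23 N, so it is home. I'll back off and go above red's handle.

>>> {"op": "drive_tool", "data": {"rows": [[-1, -46, 0, 0, 0, 0, 0], [-2, -47, -55, 0, 0, 0, 0], [-2, -48, -115, 0, 0, 0, 46], [-47, -66, -120, 0, 0, -0.03, 46], [-97, -70, -120, 0, 0, -0.08, 46], [-157, -62, -120, 0, 0, -0.13, 46], [-217, -53, -120, 0, 0, -0.14, 46], [-276, -41, -120, 0, 0, -0.14, 46], [-285, -41, -120, 0, 0, -0.14, 46], [-285, -41, -120, 0, 0, -0.14, 46]]}}

```text
clock: 8.6
position: [0.5349, -0.03, 0.3376]
ee_rot: [3.141, -0.0, 1.65]
ft_force: [0.5, 0.7, 0.2]
grip_width: 0.0396
gripper_force: 0.0
```

```bash
python3 - <<'E'
from h import *
s=st(); doorangle("cream")
w=viewer.snapshot("wrist"); cv2.imwrite("pics/wrist3.png",w["color"]); P=pts(w)
for d in spotter.tip_of("wrist","red_handle")[:2]:
    u,v=np.round(d["position"]).astype(int); print(d,P[v,u])
m=(P[...,2]>.225)&(P[...,2]<.247)&(P[...,0]<.572)&(P[...,0]>.5)&(abs(P[...,1]+.03)<.08)
q=P[m]; print("bar",m.sum(), cv2.minAreaRect((q[:,:2]*1000).astype(np.float32)) if m.sum()>10 else "", np.percentile(q,[2,50,98],axis=0) if m.sum()>10 else "")
d=door("red",0,-65)
rows((s["position"],s["ee_rot"]),[(d[0],d[1],.27,d[2]),(d[0],d[1],.222,d[2])],46)
E
```

```text
8.6 [ 0.5349 -0.03    0.3376] [ 3.1412 -0.0004  1.6504] F [0.5157 0.6551 0.2251] q [ 0.6914  0.2552 -0.8674  1.6657  0.2001  1.3134 -0.1316] 0.039592685670991924
scene cream angle 0.002048951147722189 846 0.75 far 0.1918176597797053
top cream angle 0.0005712327944507045 776 0.74 far 0.18922313267732369
{'position': [324.0, 237.3], 'confidence': 0.56} [ 0.5398 -0.0257  0.2402]
bar 2738 ((554.9258422851562, -26.65161895751953), (42.346561431884766, 110.5263442993164), 4.295164585113525) [[ 0.5319 -0.0797  0.2356]
 [ 0.5429 -0.0146  0.2399]
 [ 0.5699  0.0281  0.2418]]
[1, 3, 68, 0.0, -0.0, -0.01, 46]   #  [ 0.538 -0.029  0.27   1.657]
[1, 3, 116, 0.0, -0.0, -0.01, 46]   #  [ 0.538 -0.029  0.222  1.657]
```

View pics/wrist3.png

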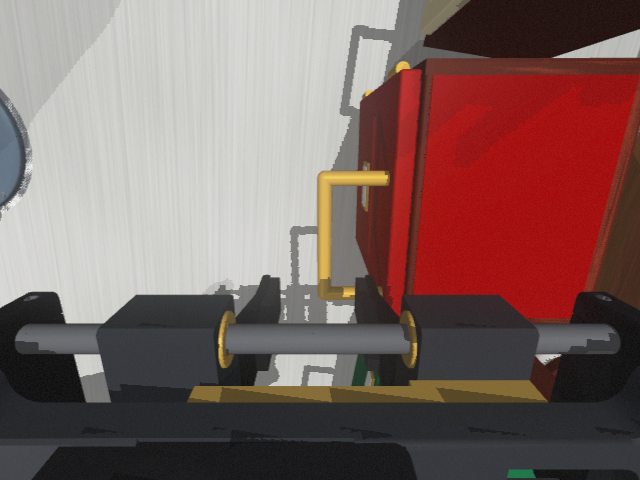

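The cream door reads 0.00 rad in both views. The wrist view shows red's bar (column 324, rows 175–295) midway between the open fingers (270 and 365). I'll go down and hook it.

>>> {"op": "drive_tool", "data": {"rows": [[1, 3, 40, 0, 0, -0.01, 46], [1, 3, 80, 0, 0, -0.01, 46], [1, 3, 120, 0, 0, -0.01, 46], [1, 3, 120, 0, 0, -0.01, 46]]}}

```text
clock: 9.4
position: [0.5357, -0.028, 0.2151]
ee_rot: [-3.136, -0.001, 1.663]
ft_force: [-0.3, -0.7, 0.4]
grip_width: 0.0403
gripper_force: 0.0
```

```bash
python3 - <<'E'
from h import *
s=st()
W=[]
for a in [0,.05,.1,.15,.21,.28,.36,.44,.52,.6,.68,.76,.84,.92,.97]:
    d=door("red",a,-80); W.append((d[0],d[1],.217,d[2]))
rows((s["position"],s["ee_rot"]),W,46)
E
```

```text
9.4 [ 0.5357 -0.028   0.2151] [-3.1356 -0.0011  1.6635] F [-0.3254 -0.6748  0.3753] q [ 0.6361  0.3658 -0.833   1.8324  0.3026  1.0826 -0.217 ] 0.04030310325374636
[-1, -12, -2, -0.01, -0.0, 0.01, 46]   #  [ 0.523 -0.03   0.217  1.657]
[3, -19, -2, -0.01, -0.0, 0.06, 46]   #  [ 0.517 -0.026  0.217  1.607]
[8, -24, -2, -0.01, -0.0, 0.11, 46]   #  [ 0.511 -0.022  0.217  1.557]
[13, -30, -2, -0.01, -0.0, 0.16, 46]   #  [ 0.505 -0.018  0.217  1.507]
[19, -37, -2, -0.01, -0.0, 0.22, 46]   #  [ 0.498 -0.013  0.217  1.447]
[26, -44, -2, -0.01, -0.0, 0.29, 46]   #  [ 0.49  -0.006  0.217  1.377]
[36, -51, -2, -0.01, -0.0, 0.37, 46]   #  [0.482 0.003 0.217 1.297]
[45, -58, -1, -0.01, 0.0, 0.45, 46]   #  [0.474 0.012 0.217 1.217]
[56, -64, -1, -0.01, 0.0, 0.53, 46]   #  [0.467 0.022 0.217 1.137]
[67, -69, -1, -0.01, 0.0, 0.61, 46]   #  [0.461 0.032 0.217 1.057]
[78, -73, -1, -0.01, 0.0, 0.69, 46]   #  [0.456 0.043 0.217 0.977]
[89, -76, -1, -0.01, 0.0, 0.77, 46]   #  [0.452 0.054 0.217 0.897]
[101, -78, -1, -0.01, 0.0, 0.85, 46]   #  [0.448 0.065 0.217 0.817]
[113, -80, -1, -0.01, 0.0, 0.93, 46]   #  [0.446 0.077 0.217 0.737]
[120, -80, -1, -0.01, 0.0, 0.98, 46]   #  [0.445 0.084 0.217 0.687]
```

>>> {"op": "drive_tool", "data": {"rows": [[-1, -12, 0, 0, 0, 0.01, 46], [3, -19, 0, 0, 0, 0.06, 46], [8, -24, 0, 0, 0, 0.11, 46], [13, -30, 0, 0, 0, 0.16, 46], [19, -37, 0, 0, 0, 0.22, 46], [26, -44, 0, 0, 0, 0.29, 46]]}}

```text
clock: 10.15
position: [0.492, -0.0061, 0.2198]
ee_rot: [3.138, 0.0, 1.369]
ft_force: [-0.2, 0.1, -0.2]
grip_width: 0.0402
gripper_force: 0.0
```

```bash
python3 - <<'E'
from h import *
s=st(); v=doorangle("red"); cv2.imwrite("pics/top4.png",v["color"])
W=[]
for a in [.28,.36,.44,.52,.6,.68,.76,.84,.92,1.0]:
    d=door("red",a,-80); W.append((d[0],d[1],.217,d[2]))
rows((s["position"],s["ee_rot"]),W,46)
E
```

```text
10.15 [ 0.492  -0.0061  0.2198] [3.1376 0.0002 1.3691] F [-0.2307  0.0907 -0.1544] q [ 0.6183  0.2615 -0.8106  1.9279  0.2212  1.0384 -0.4896] 0.04016465505566131
scene red angle 0.4256797239965211 184 0.91 far 0.19071297707820017
top red angle 0.31708304144799815 497 0.94 far 0.1884765777533614
[0, -2, 3, 0.0, 0.0, -0.01, 46]   #  [ 0.49  -0.006  0.217  1.377]
[7, -12, 3, 0.0, 0.0, 0.07, 46]   #  [0.482 0.003 0.217 1.297]
[14, -21, 3, 0.0, -0.0, 0.15, 46]   #  [0.474 0.012 0.217 1.217]
[22, -30, 3, 0.0, -0.0, 0.23, 46]   #  [0.467 0.022 0.217 1.137]
[31, -38, 3, 0.0, -0.0, 0.31, 46]   #  [0.461 0.032 0.217 1.057]
[41, -45, 3, 0.0, -0.0, 0.39, 46]   #  [0.456 0.043 0.217 0.977]
[51, -51, 3, 0.0, -0.0, 0.47, 46]   #  [0.452 0.054 0.217 0.897]
[61, -57, 3, 0.0, -0.0, 0.55, 46]   #  [0.448 0.065 0.217 0.817]
[72, -62, 3, 0.0, -0.0, 0.63, 46]   #  [0.446 0.077 0.217 0.737]
[83, -65, 3, 0.0, -0.0, 0.71, 46]   #  [0.444 0.088 0.217 0.657]
```

Red is out of its catch. Continuing the arc to about 57°.

>>> {"op": "drive_tool", "data": {"rows": [[7, -12, 3, 0, 0, 0.07, 46], [14, -21, 3, 0, 0, 0.15, 46], [22, -30, 3, 0, 0, 0.23, 46], [31, -38, 3, 0, 0, 0.31, 46], [41, -45, 3, 0, 0, 0.39, 46], [51, -51, 3, 0, 0, 0.47, 46], [61, -57, 3, 0, 0, 0.55, 46], [72, -62, 3, 0, 0, 0.63, 46], [83, -65, 3, 0, 0, 0.71, 46], [83, -65, 3, 0, 0, 0.71, 46], [83, -65, 3, 0, 0, 0.71, 46]]}}

```text
clock: 11.72
position: [0.4446, 0.0872, 0.2148]
ee_rot: [3.141, -0.0, 0.663]
ft_force: [0.7, -0.2, -0.2]
grip_width: 0.04
gripper_force: 0.0
```

```bash
python3 - <<'E'
from h import *
s=st(); v=doorangle("red"); cv2.imwrite("pics/top5.png",v["color"])
w=viewer.snapshot("wrist"); cv2.imwrite("pics/wrist5.png",w["color"])
E
```

```text
11.725 [0.4446 0.0872 0.2148] [ 3.1411 -0.0003  0.6626] F [ 0.6746 -0.1649 -0.1919] q [ 0.4037  0.1826 -0.7657  2.0118  0.1504  1.0022 -1.3432] 0.04003847768464799
scene red angle 1.0476859018987428 566 0.78 far 0.19000089990522442
top red angle 1.0617134974187623 378 0.83 far 0.1863011677139796
```

View pics/top5.png

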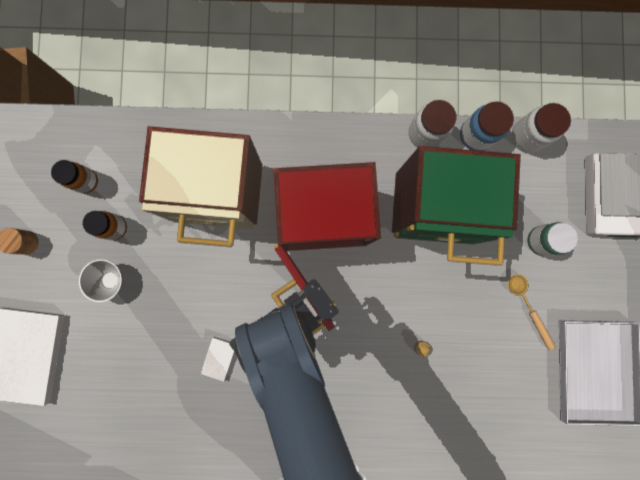

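View pics/wrist5.png

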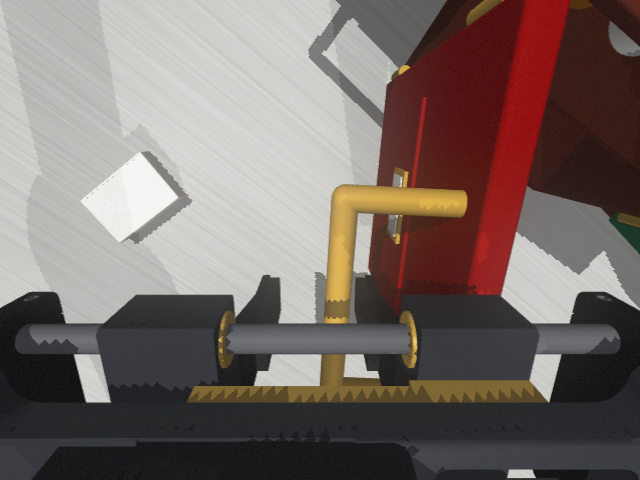

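The red door stands at about 1.05 rad with the bar (column 337) loose between the fingers. The cream door is shut and green is untouched. Lifting straight out.

>>> {"op": "drive_tool", "data": {"rows": [[0, 0, -30, 0, 0, 0, 46], [0, 0, -75, 0, 0, 0, 46], [0, 0, -120, 0, 0, 0, 46], [0, 0, -140, 0, 0, 0, 46], [0, 0, -140, 0, 0, 0, 46], [0, 0, -140, 0, 0, 0, 46], [0, 0, -140, 0, 0, 0, 46]]}}

```text
clock: 12.85
position: [0.4436, 0.0874, 0.3532]
ee_rot: [-3.14, 0.002, 0.662]
ft_force: [-0.1, 0.2, 0.1]
grip_width: 0.0402
gripper_force: 0.0
```

```bash
python3 - <<'E'
from h import *
s=st(); doorangle("red"); doorangle("red"); v=doorangle("cream")
CUP["green"]=(np.array([.6362,-.2570]),np.radians(-3.3)); 
doorangle("green")
E
```

```text
12.85 [0.4436 0.0874 0.3532] [-3.1402  0.0021  0.6619] F [-0.0835  0.1707  0.0686] q [ 0.4658  0.046  -0.768   1.8041  0.0325  1.307  -1.2191] 0.04020209334578873
scene red angle 1.0516499087995301 441 0.92 far 0.19021446094686859
top red angle 1.0562257573789369 366 0.69 far 0.09477832309383454
scene red angle 1.0518830225652467 440 0.57 far 0.18972563369644968
top red angle 1.0452827022260438 379 0.81 far 0.09484137575293065
scene cream angle 0.0008455333697070522 559 0.61 far 0.19175818499939043
top cream angle -0.0026375236523876744 798 0.79 far 0.1896257018167568
scene green angle 0.006588995071307835 1158 0.64 far 0.19038382819882038
top green angle 0.0022359486540715068 743 0.78 far 0.1882903496744032
```

```bash
python3 -c "
from station import workorder; print(workorder.sign_off())"
```

```text
the job is handed in; nothing more can be done
None
```

I handed the job in after about 13 s of robot time: the cream door is home in its catch (0.00 rad), the red door stands open and still at about 1.05 rad (60°), the green door is still shut, and the arm is clear above; no verdict came back.

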